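# Right an upturned work light, stand it against the crate and raise its lamp

### The arm

A 6-joint arm with a two-finger parallel gripper is mounted at the origin on the work surface. World frame = base frame: x ahead of the robot, y to its left, z up, the work surface at z = 0. Lengths are in m, angles in rad, forces in N, time in s.
With the tool pointing down it reaches from about 0.35 to 0.95 m from the base axis. Payload 17.4 kg.
Tool frame: the origin (TCP) lies on the mounting face of the last link; the fingertips stand 186 mm ahead of it and the grasp point (between the pads) lies 167 mm ahead of it; z points along the fingers, y is the line along which they close (so a half turn about z gives the same grasp; the last joint's range is limited). The gripper opens to 93 mm and grips with 3 to 60 N. Pads are 15 mm wide; open, the fingers measure 128 mm over their backs; the gripper's body (75 mm by 188 mm) begins 65 mm behind the grasp point.
Start: joints at [1.254, 0.116, 1.442, -0, 1.584, -0.038], TCP at [0.186, 0.649, 0.405] pointing down, gripper open.
Joint ranges: [-2.83, 2.83], [-0.83, 2.19], [0.07, 2.5], [-1.14, 4.28], [0.01, 3], [-2.97, 2.97]. Speed limits (rad/s): [1.89, 1.89, 2.22, 3.14, 3.14, 3.14].

### API

Orientations are given as [roll, pitch, yaw] about the fixed x, y, z axes, in that order (R = Rz(yaw) Ry(pitch) Rx(roll)).
In Python, from plant import env gives the robot as it stands. Calls block until the motion is done:
- env.move_to(position, orientation): joint-space move of the TCP to a pose.
- env.move_l(position, attitude=None, speed=0.15, threshold=None): straight line of the TCP; attitude=None keeps the orientation; speed is the mean speed in m/s. With threshold (N) it stops when the force on the tool has changed by that much, and returns True; else False.
- env.set_joints(angles): joint-space move.
- env.command_gripper(opening, squeeze=None): opening from 0.0 (shut) to 1.0 (fully open); squeeze is the grip in N (None keeps the last); returns when the fingers have stopped.
- env.sleep(seconds).
- env.solve_ik(position, orientation): joint angles nearest the present ones, or None.
- env.get_image(name): name is "side" or "top" or "wrist"; returns (picture, depth): 384x512x3 uint8, blue, green, red; 384x512 float32, m along the optical axis (not along the pixel's ray), 0 where there is no reading.
- env.camera_model(name): a dict with "K" (3x3 intrinsics, pixels), "xyz" and "orientation" of the camera in the world. Camera axes: x right, y down, z forward; pixel columns grow to the right and rows downward; lengths in m; the calibration is good to about 2 mm. A picture is of the moment at which its call begins: read the wrist's pose just before it. camera_model takes no time and is no camera call; for the wrist camera it gives the pose at the moment of the call.
A pose or a line that the arm cannot do raises env.PlanningError and nothing moves.
- env.close_job(): hands the job in; it is judged then, once.
Trained networks look in the newest picture that a camera, given by its name, has taken for a name from the list of things; names that differ only in an ending like _2 or _b are one class to them, and where a whole thing is asked for, a point or a joint stands for the part that bears it (a point fixed in the world has none). Each returns a list of dicts, best first, with "confidence" (0 to 1); they miss things now and then, are a little off and sometimes report something else, mostly with a low value. They report only what shows in the picture. A call takes as long as a camera call. They do not tell look-alikes from the thing itself.
- env.boxes_of(thing, camera): "extent" ([left, top, right, bottom] in pixels, round what is visible of it).
- env.masks_of(thing, camera): "pixels" (384x512 bool, what is visible of it) and "extent" ([left, top, right, bottom] in pixels, round what is visible of it).
- env.pinpoint(thing, camera): "location" ([column, row] in pixels: a listed point, or the origin of a listed thing).
Readings, each from a call of its own:
- env.current_clock(): time.
- env.current_qpos(): joint angles.
- env.current_joint_velocities(): joint speeds.
- env.current_joint_efforts(): joint torques, N m.
- env.current_ee_pos(): TCP position.
- env.current_eef_rot(): TCP orientation.
- env.current_wrist_force(): force on the tool from outside, world axes, zero at the start.
- env.current_moment(): the same for the moment, N m.
- env.current_opening(): opening from 0.0 (shut) to 1.0 (fully open).
- env.current_grasp_force(): force on a finger pad.
Only numpy, scipy, OpenCV 4.12 (cv2) and the standard library are available. Lean on these libraries where they do the work, as an engineer would, in place of code of your own. Each camera call takes 0.05 s, during which the arm holds its last target. There are 200 camera calls.

### The job

The box-shaped work light on the bench lies upside down with its lamp underneath: tip it over its long bottom edge a quarter turn at a time (pausing on its side; never lift it clear of the bench) until the lamp side is up. Then slide it over to the red crate until one of its long sides stands flat against the crate's front, and after that pull the lamp head straight up until the lock button clicks out of its stem. Let go, and leave the can, the battery pack and the wood offcut where they are.

Things in the scene. Friction and masses are not known exactly. Their poses are not given: they have to be found in the camera images.
- light: box work light, 140 mm long (its x) x 100 wide (y) x 100 high (z), 0.45 to 0.85 kg, grey with black rubber ends; too wide to grip. Origin: centre of this block. +z points out of the lamp side and starts straight down, long axis roughly along world x, 0.37 to 0.43 m (centre to face) from the crate's front. The three long faces other than the lamp side are flat.
- channel (a point): centre of the floor of the channel that makes up the lamp side, 20 mm from the light's centre along +z. Only the two rubber end walls (12 mm thick, 116 mm apart inside) reach on to z = +50 mm; between them lies this flat floor, open on both long sides, the lamp head in its middle. After the first quarter turn the channel faces the side the push came from.
- foot (a point): centre of the light's flat foot (50 mm from its centre along -z). Friction on the bench 0.6 to 1. Pushed near the top of a long face, along a rising arc about the opposite bottom edge, the light tips over that edge; past 45 degrees it falls by itself onto its next face, its centre about 100 mm further on. Pushed level below half its height it slides.
- lamp_head (a point): centre of the lamp head: a block 40 mm (along the light's x) x 36 mm (its y) x 28 mm high (its z) on a round stem of 18 mm diameter in the middle of the lamp channel. Retracted, it stands on the channel floor: its centre is 34 mm from the light's centre along +z, its top 2 mm below the end walls' edges. Grip it by its 36 mm width, from the channel's open sides. Same axes as the light.
- lamp (a joint): how far the lamp head is pulled out along the light's +z: 0 retracted, 0.06 m fully out (a hard stop). It slides stiffly (2 to 3 N) and stays where it is left.
- lock (a joint): how far the spring-loaded lock button (8 mm across, on the stem, pointing along the light's +x) stands out of the stem: below 0.001 while the housing holds it in, jumping to 0.006 m when the lamp comes within 2 to 3 mm of fully out; it then sits just above the channel floor and keeps the lamp from going back.
- crate: red plastic storage crate full of stock, fixed, 400 mm (its x) x 300 mm (its y) x 85 mm high; origin at the centre of its underside.
- crate_front (a point): centre of the crate's flat front face, which looks along the crate's -y (to the robot's right, towards the light), 40 mm above the bench. Same axes as the crate.
- can: bystander: spray can, 60 mm across, 130 mm high, origin under it
- battery: bystander: tool battery pack, 75 x 60 x 59 mm, origin under it
- offcut: bystander: wooden offcut, 160 x 60 x 30 mm, origin under it
There are look-alikes about, which are no part of the job. Leave any orange look-alike of the light alone.

How it is judged:
By the outcome, as a careful person would: the job done as asked, in the order asked, and still so for the second after the job is handed in, with the robot touching nothing.
It also fails if it takes over 58 s, if anything falls off the work surface, if the arm or the gripper's body presses on something with over 40 N, if the wrist force passes 120 N, or if a joint passes its speed limit or range.

## Working session

There is one attempt and no reset: what is moved stays moved. The work goes in short steps, each a Python script; the robot and the scene stay as the last script left them, time stands still between calls to the robot, and variables do not carry over. Pictures are saved under pics/ and viewed, at most 10 in all, crops included, and the job is handed in when it is done.

```bash
mkdir -p pics; ls; cat > h.py <<'E'
from plant import env
import numpy as np, cv2
from scipy.spatial.transform import Rotation as R
def cloud(cam):
    m=env.camera_model(cam); im,d=env.get_image(cam)
    K=np.array(m["K"]); u,v=np.meshgrid(np.arange(512),np.arange(384))
    p=np.stack([(u-K[0,2])/K[0,0]*d,(v-K[1,2])/K[1,1]*d,d],-1)
    P=p@R.from_euler('xyz',m["orientation"]).as_matrix().T+np.array(m["xyz"])
    P[d==0]=np.nan
    return im,P
E
python3 - <<'E'
from h import *
for c in("top","side"):
    im,P=cloud(c); cv2.imwrite(f"pics/{c}0.png",im); np.save(f"pics/{c}0.npy",P)
    m=env.camera_model(c);print(c,m["xyz"],m["orientation"])
    for t in("light","crate","can","battery","offcut"):
        for r in env.masks_of(t,c)[:3]:
            if r["confidence"]<.3: continue
            q=P[r["pixels"]];q=q[~np.isnan(q[:,0])]
            zt=np.percentile(q[:,2],95); s=q[q[:,2]>zt-.012]
            rect=cv2.minAreaRect(s[:,:2].astype(np.float32)*1000)
            print(t,round(r["confidence"],2),r["extent"],"top z",zt.round(3),rect)
print(env.current_clock(),env.current_ee_pos(),env.current_eef_rot())
E
```

```text
pics
top [ 0.31504321 -0.03769493  1.28930629] [-2.97525586e+00  4.10059896e-04 -1.57333307e+00]
light 0.85 [286.3, 140.7, 326.4, 185.5] top z 0.103 ((623.1441650390625, -193.7232208251953), (141.2530517578125, 99.67904663085938), 5.229092597961426)
crate 0.96 [85.4, 118.2, 182.4, 240.1] top z 0.084 ((576.7626953125, 377.8282470703125), (402.9874267578125, 307.7441711425781), 2.9575395584106445)
can 0.81 [363.0, 141.8, 395.3, 170.7] top z 0.132 ((640.9056396484375, -446.294677734375), (53.45009994506836, 55.639076232910156), 56.55387878417969)
battery 0.91 [368.9, 189.9, 393.7, 216.4] top z 0.062 ((481.2044677734375, -449.89007568359375), (46.66273498535156, 51.20195770263672), 76.91767120361328)
offcut 0.72 [354.5, 219.5, 391.6, 272.5] top z 0.035 ((351.1993103027344, -430.23223876953125), (158.57838439941406, 61.55249786376953), 30.69553565979004)
side [-0.00199226 -0.98112852  0.7865597 ] [-2.1578717  -0.02108815 -0.48698736]
light 0.93 [284.1, 182.5, 354.5, 248.8] top z 0.101 ((625.5142822265625, -194.30538940429688), (146.62689208984375, 103.37641143798828), 6.112733364105225)
l
[... 613 characters left out ...]
n 0.65 [310.4, 289.7, 355.6, 331.1] top z 0.06 ((484.560791015625, -459.9422912597656), (50.21549606323242, 58.388187408447266), 79.85169219970703)
can 0.35 [290.3, 181.7, 353.3, 247.3] top z 0.102 ((625.5142822265625, -194.30538940429688), (146.62689208984375, 103.37641143798828), 6.112733364105225)
battery 0.78 [311.6, 289.5, 352.7, 330.5] top z 0.06 ((484.9504699707031, -460.8245544433594), (44.00010299682617, 60.92567825317383), 75.38040924072266)
offcut 0.91 [240.4, 293.2, 304.8, 361.6] top z 0.032 ((352.9341125488281, -431.8712463378906), (164.07327270507812, 61.51594161987305), 30.146358489990234)
0.6 [0.18574692 0.64894072 0.40471853] [-3.14156180e+00 -3.68834816e-05  2.86285798e+00]
```

View pics/top0.png

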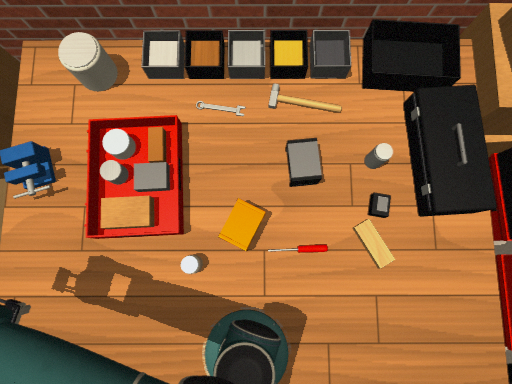

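View pics/side0.png

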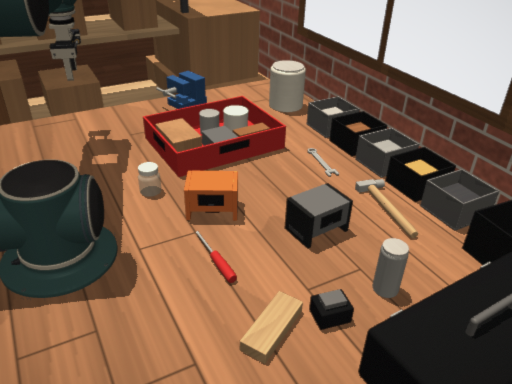

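The grey light is at (0.623, -0.194), yaw about 5°. It shows at px ~(304,163) in the top view and ~(318,215) in the side view. The orange look-alike is at (0.41, 0.01), clear of the path. The crate is at (0.577, 0.378), yaw about 3°, so its front is at y≈0.228. I'll do the first tip now.

```bash
cat >> h.py <<'E'
def find(cam,near,name=None):
    im,P=cloud(cam)
    if name: cv2.imwrite(name,im)
    s=P.reshape(-1,3); s=s[~np.isnan(s[:,0])]
    return P,s[(np.abs(s[:,:2]-near)<.11).all(1)]
def top(s,z0,z1):
    s=s[(s[:,2]>z0)&(s[:,2]<z1)]
    return len(s),cv2.minAreaRect(s[:,:2].astype(np.float32)*1000)
def arc(d,depth,h,end=56,step=8,speed=.1):
    p0=np.array(env.current_ee_pos())
    for a in list(range(step,end,step))+[end]:
        t=np.radians(a); c,s=np.cos(t),np.sin(t)
        p=p0+np.r_[d*(depth-depth*c+h*s),depth*s+h*c-h]
        env.move_l(p,speed=speed)
        print(a,np.round(env.current_wrist_force(),1))
TIP=.186
E
python3 - <<'E'
from h import *
P=np.load("pics/top0.npy").reshape(-1,3);k=(abs(P[:,0]-.58)<.19)&(abs(P[:,1]-.378)<.15);print("crate contents max z",np.nanmax(P[k,2]))
k=(abs(P[:,0]-.58)<.19)&(P[:,1]<.30)&(P[:,1]>.2);print("near front",np.nanmax(P[k,2]))
y=np.radians(5.2);d=np.array([-np.sin(y),np.cos(y)]);c=np.array([.623,-.194]);o=[np.pi,0,np.pi/2+y]
env.command_gripper(.75)
a=c-d*.09
env.move_to([*a,.40],o); print(env.current_clock(),env.current_qpos())
env.move_l([*a,TIP+.088],speed=.3)
print(env.move_l([*(c-d*.04),TIP+.088],speed=.04,threshold=2),np.array(env.current_ee_pos())[:2]-c,env.current_wrist_force())
arc(d,.1,.088)
env.sleep(.4)
p=np.array(env.current_ee_pos()); env.move_l(p+[*(-d*.15),.02],speed=.3)
print(env.current_clock(),p)
for cam in("side","top"):
    P,s=find(cam,c+.1*d,f"pics/{cam}1.png"); print(cam,top(s,.085,.12))
E
```

```text
crate contents max z 0.09113608371971815
near front 0.09023926916889802
4.8 [-4.58398355e-01  1.53865240e-01  1.40762368e+00  6.12158591e-05
  1.58013349e+00 -5.49912865e-01]
True [ 0.00517787 -0.05681663] [0.65436608 0.01765859 0.19127162]
8 [ 1.6 -4.   2.8]
16 [ 1.3 -4.7  4.3]
24 [ 1.4 -4.7  6.3]
32 [ 2.1 -2.1  5. ]
40 [-0.1 -0.4 -1.1]
48 [-0.7  0.  -0.5]
56 [-0.6 -1.   0.7]
9.5833 [ 0.61757073 -0.13446166  0.31782807]
side (1001, ((614.0518188476562, -93.16442108154297), (142.0094757080078, 104.72996520996094), 5.352766990661621))
top (976, ((614.0926513671875, -92.08334350585938), (141.863037109375, 98.41439819335938), 4.87022590637207))
```

View pics/side1.png

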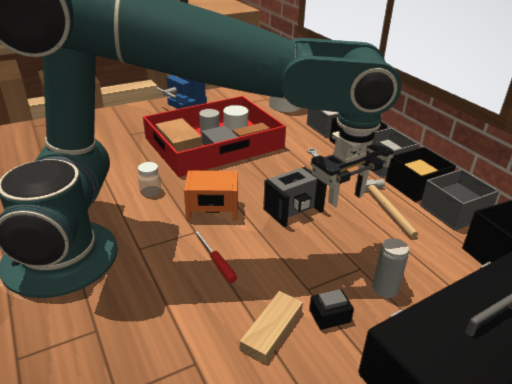

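The side view (light at px ~(293,195)) shows it resting on its side with the channel facing the push side. Next is the second tip, pushing on the channel floor with the fingers either side of the head.

```bash
python3 - <<'E'
from h import *
y=np.radians(5.1);d=np.array([-np.sin(y),np.cos(y)]);c=np.array([.614,-.093]);o=[np.pi,0,np.pi/2+y]
a=c-d*.09
env.move_l([*a,TIP+.12],o,speed=.3)
env.move_l([*a,TIP+.088],speed=.2)
print(env.move_l([*(c-d*.01),TIP+.088],speed=.05,threshold=2),(np.array(env.current_ee_pos())[:2]-c)@d,env.current_wrist_force())
arc(d,.07,.088)
env.sleep(.4)
p=np.array(env.current_ee_pos()); print(p)
env.move_l(p+[0,0,.03],speed=.3); env.move_l(p+[*(-d*.13),.03],speed=.3)
print(env.current_clock())
for cam in("side","top"):
    P,s=find(cam,c+.1*d,f"pics/{cam}2.png"); print(cam,top(s,.06,.12),top(s,.09,.12))
E
```

```text
True -0.027360532740630772 [ 0.88041537 -1.65956103 -0.71449345]
8 [ 1.7 -3.   3.6]
16 [ 1.3 -2.9  4.7]
24 [ 1.9 -1.7  3.3]
32 [-0.3  0.4 -0.3]
40 [-0.   0.3  0.5]
48 [-0.1 -0.3 -0.8]
56 [-0.5 -0.6  0.7]
[ 0.60722386 -0.01703169  0.29297878]
15.0417
side (1048, ((587.7774658203125, 5.652767181396484), (182.63336181640625, 105.5576400756836), 4.062109470367432)) (286, ((585.704345703125, -11.238006591796875), (93.737548828125, 191.29769897460938), 74.09727478027344))
top (1251, ((604.9120483398438, 7.6854705810546875), (141.34202575683594, 99.86333465576172), 5.308295726776123)) (378, ((604.9659423828125, 7.690483093261719), (141.23370361328125, 99.86333465576172), 5.308295726776123))
```

View pics/side2.png

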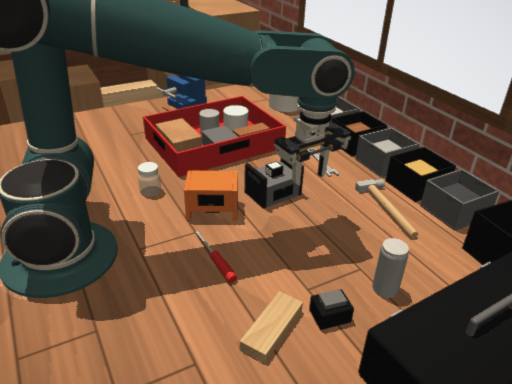

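Lamp side is up at (0.605, 0.008); the head shows white at px ~(274,168) in the side view. Now I'll slide it to the crate.

```bash
python3 - <<'E'
from h import *
y=np.radians(5.3);d=np.array([-np.sin(y),np.cos(y)]);c=np.array([.605,.0077]);o=[np.pi,0,np.pi/2+y]
yc=np.radians(2.96);dc=np.array([-np.sin(yc),np.cos(yc)]);oc=[np.pi,0,np.pi/2+yc]
f=np.array([.577,.378])-.15*dc
z=TIP+.033
a=c-d*.09
env.move_l([*a,TIP+.10],o,speed=.3); env.move_l([*a,z],speed=.2)
print(env.move_l([*(c-d*.03),z],speed=.05,threshold=2),(np.array(env.current_ee_pos())[:2]-c)@d)
p=np.array(env.current_ee_pos())[:2]
g=(f-p)@dc-.107; print("gap",g)
env.move_l([*(p+dc*(g-.025)),z],oc,speed=.07); print(env.current_wrist_force())
hit=env.move_l([*(p+dc*(g+.012)),z],speed=.025,threshold=15)
q=np.array(env.current_ee_pos())
print(hit,"left",(f-q[:2])@dc-.107,env.current_wrist_force(),env.current_clock())
env.move_l([*(q[:2]-dc*.08),z],speed=.2); env.move_l([*(q[:2]-dc*.12),TIP+.17],speed=.3)
e=q[:2]+dc*.057
for cam in("side","top"):
    P,s=find(cam,e,f"pics/{cam}3.png"); s=s[(f-s[:,:2])@dc>.004]; print(cam,top(s,.06,.12))
np.save("pics/top3.npy",P)
for r in env.pinpoint("lamp_head","top")[:2]:
    u,v=np.round(r["location"]).astype(int); print(r,P[v,u])
print(e,env.current_clock())
im=cv2.imread("pics/top3.png"); cv2.imwrite("pics/top3c.png",cv2.resize(im[100:260,80:330],None,fx=3,fy=3))
E
```

```text
True -0.057057463528364584
gap 0.17126697258295637
[ 0.75732213 -1.18717139 -1.21651872]
True left 0.0032376792253921705 [-0.5696592  -5.19119654  3.90969478] 19.9083
side (990, ((583.7254028320312, 172.97511291503906), (174.45294189453125, 105.52742767333984), 4.108735084533691))
top (1175, ((598.0134887695312, 175.62030029296875), (141.4246368408203, 97.14158630371094), 2.4506173133850098))
{'location': [191.8, 165.3], 'confidence': 0.56} [0.60368938 0.17445406 0.10017729]
[0.59837685 0.17559615] 21.2333
```

View pics/top3c.png

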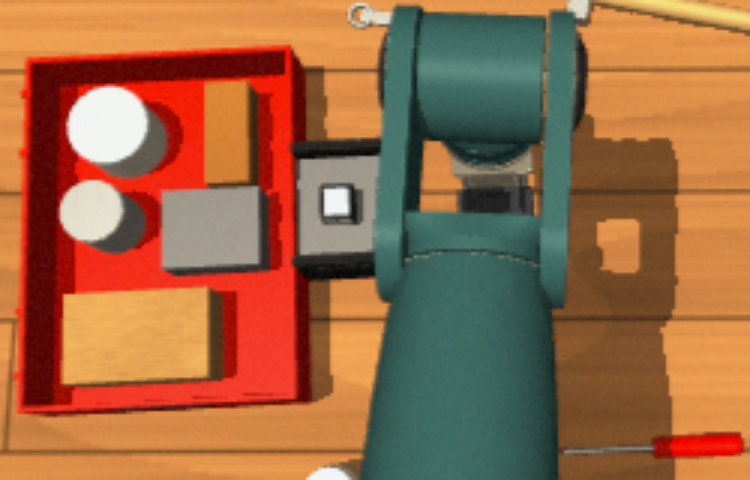

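The light stands against the crate front (crate edge at crop px x≈297, light left side on it), head at crop px ~(337,203). Now I'll grip the head and pull.

```bash
python3 - <<'E'
from h import *
yc=np.radians(2.96);dc=np.array([-np.sin(yc),np.cos(yc)])
e=np.array([.5984,.1756])+dc*.0005
o=min(([np.pi,0,yc],[np.pi,0,yc+np.pi]),key=lambda o:9 if (q:=env.solve_ik([*e,.33],o)) is None else abs(q[5]))
p=np.array(env.current_ee_pos()); env.move_l(p+[0,0,.04],speed=.3)
env.command_gripper(.65)
env.move_to([*e,.37],o); print(env.current_qpos())
env.move_l([*e,TIP+.105],speed=.2)
print("blocked",env.move_l([*e,TIP+.0735],speed=.05,threshold=4),env.current_ee_pos())
env.command_gripper(0,15)
print("open",env.current_opening()*93,env.current_grasp_force(),env.current_wrist_force())
p=np.array(env.current_ee_pos())
print("nudge",env.move_l(p+[*dc*.004,0],speed=.02,threshold=8),(np.array(env.current_ee_pos())-p)[:2]@dc,env.current_wrist_force())
p=np.array(env.current_ee_pos())
env.move_l(p+[0,0,.05],speed=.04); print(env.current_wrist_force())
print(env.move_l(p+[0,0,.0588],speed=.015,threshold=6),np.array(env.current_ee_pos())-p,env.current_wrist_force(),env.current_opening()*93,env.current_clock())
P,s=find("side",e,"pics/side4.png")
im=cv2.imread("pics/side4.png"); cv2.imwrite("pics/side4c.png",cv2.resize(im[100:220,190:340],None,fx=4,fy=4,interpolation=cv2.INTER_CUBIC))
E
```

```text
[ 2.44820924e-01  1.63012182e-02  1.60224818e+00 -1.27516804e-04
  1.52295353e+00 -1.37562076e+00]
blocked False [0.59844597 0.17611827 0.25970028]
open 35.677844775908206 14.990660548210144 [0.63046968 3.35303287 1.62487508]
nudge True 0.0016269935938383081 [-0.84396728 -1.69744356  5.73359688]
[-4.80643533 -4.35641439  0.96389506]
False [-6.53533555e-06 -4.94440582e-05  5.93251956e-02] [-3.94842799 -4.81429908 -0.61243707] 35.55594226340933 27.3
```

View pics/side4c.png

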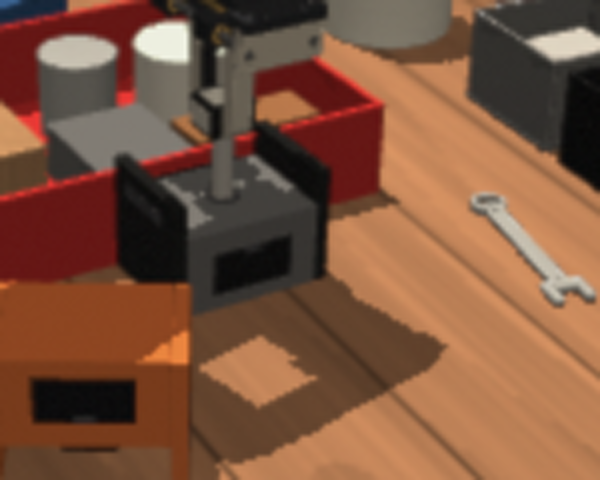

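The head is up on its stem (stem at crop px ~(222,175)), and the light still stands flat against the crate. I'll test the lock by pressing down gently, then release and look.

```bash
python3 - <<'E'
from h import *
yc=np.radians(2.96);dc=np.array([-np.sin(yc),np.cos(yc)])
p=np.array(env.current_ee_pos()); f0=np.array(env.current_wrist_force())
hit=env.move_l(p-[0,0,.006],speed=.01,threshold=7)
print("down",hit,np.array(env.current_ee_pos())-p,np.array(env.current_wrist_force())-f0)
if not hit: print("NOT LOCKED")
else:
    env.command_gripper(.65)
    q=np.array(env.current_ee_pos())
    env.move_l(q+[0,0,.06],speed=.1)
    print(env.current_clock())
    # wrist camera look from the +x side
    env.move_l(q+[-.0,-.16,.09],speed=.25)
P,s=find("side",[.6,.17],"pics/side5.png"); a=cv2.imread("pics/side5.png")
P,s=find("top",[.6,.1756],"pics/top5.png"); b=cv2.imread("pics/top5.png")
print(top(s,.062,.076),top(s,.12,.17),np.nanmax(s[:,2]))
print(env.pinpoint("lock","side")[:2],env.pinpoint("lamp_head","side")[:1])
k=dict(dsize=(400,400),interpolation=cv2.INTER_CUBIC)
cv2.imwrite("pics/c5.png",np.hstack([cv2.resize(a[110:190,215:295],**k),cv2.resize(b[120:210,150:240],**k)]))
print(env.current_clock())
E
```

```text
down True [-0.00019385 -0.00011843 -0.0027555 ] [-0.3386511   2.57520312  3.90722162]
29.1083
(395, ((611.640625, 214.51385498046875), (207.15118408203125, 110.13064575195312), 24.370193481445312)) (164, ((596.9986572265625, 175.93655395507812), (40.683380126953125, 35.39678955078125), 1.307422399520874)) 0.5760201039763772Traceback (most recent call last):
  File "<stdin>", line 17, in <module>
ValueError: it knows: battery, can, channel, crate, crate_front, foot, lamp_head, light, offcut
```

```bash
python3 - <<'E'
from h import *
a=cv2.imread("pics/side5.png");b=cv2.imread("pics/top5.png")
P,s=find("top",[.6,.1756]);t=s[(s[:,2]>.12)&(s[:,2]<.2)];print("head top z",np.median(t[:,2]),len(t))
l=s[(s[:,2]>.092)&(s[:,2]<.108)];print("walls",cv2.minAreaRect(l[:,:2].astype(np.float32)*1000))
k=dict(dsize=(400,400),interpolation=cv2.INTER_CUBIC)
cv2.imwrite("pics/c5.png",np.hstack([cv2.resize(a[110:190,215:295],**k),cv2.resize(b[120:210,150:240],**k)]))
print(env.current_clock())
E
```

```text
head top z 0.15467595898747566 166
walls ((596.8621215820312, 198.5094757080078), (139.69937133789062, 60.73724365234375), 1.023388385772705)
30.0583
```

View pics/c5.png

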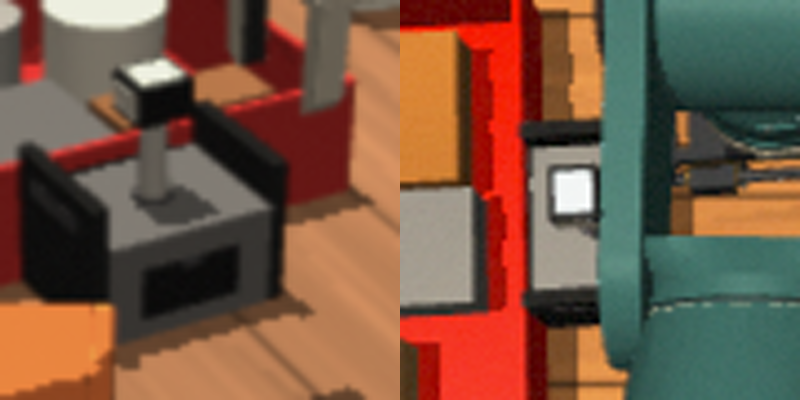

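The head is out (top at z≈0.155, so about 57 mm with the lock play). The light's yaw needs a closer check against the crate, so I'll use the wrist camera.

```bash
python3 - <<'E'
from h import *
yc=np.radians(2.96)
p=np.array(env.current_ee_pos()); env.move_l([p[0],p[1],.40],speed=.3)
env.move_to([.60,.05,.42],[np.pi,0,np.pi/2+yc])
env.sleep(.3)
im,P=cloud("wrist"); cv2.imwrite("pics/w6.png",im); np.save("pics/w6.npy",P)
print(env.camera_model("wrist")["xyz"],env.current_clock())
s=P.reshape(-1,3); s=s[~np.isnan(s[:,0])]
L=s[(abs(s[:,0]-.597)<.1)&(s[:,1]>.05)&(s[:,1]<.24)]
w=L[(L[:,2]>.093)&(L[:,2]<.108)]; print("walls",len(w),cv2.minAreaRect(w[:,:2].astype(np.float32)*1000))
# long-face edges of the channel floor/walls; crate rim front edge: per-x-bin min y
def edge(q,f):
    b=np.arange(q[:,0].min()+.004,q[:,0].max()-.004,.004)
    xy=np.array([(x+.002,f(m)) for x in b if len(m:=q[(q[:,0]>=x)&(q[:,0]<x+.004)][:,1])>5])
    k=np.polyfit(xy[:,0],xy[:,1],1);r=xy[:,1]-np.polyval(k,xy[:,0]);g=abs(r)<.003
    k=np.polyfit(xy[g,0],xy[g,1],1);return "yaw %.2f y(.6)=%.4f n=%d"%(np.degrees(np.arctan(k[0])),np.polyval(k,.6),g.sum())
c=s[(abs(s[:,0]-.597)<.18)&(s[:,2]>.079)&(s[:,2]<.089)&(s[:,1]>.2)&(s[:,1]<.3)]
if len(c)>50: print("crate",len(c),edge(c,lambda m:np.percentile(m,3)))
fl=s[(abs(s[:,0]-.597)<.05)&(s[:,2]>.066)&(s[:,2]<.074)&(s[:,1]>.1)&(s[:,1]<.235)]
if len(fl)>50: print("floor",len(fl),edge(fl,np.min),edge(fl,np.max))
cv2.imwrite("pics/w6.png",im)
E
```

```text
[0.59544655 0.12429471 0.39983937] 32.1
walls 2854 ((600.9647827148438, 163.73960876464844), (140.73825073242188, 70.29133605957031), 2.6909608840942383)Traceback (most recent call last):
  File "<stdin>", line 20, in <module>
  File "<stdin>", line 16, in edge
    raise TypeError("expected non-empty vector for x")
TypeError: expected non-empty vector for x
```

View pics/w6.png

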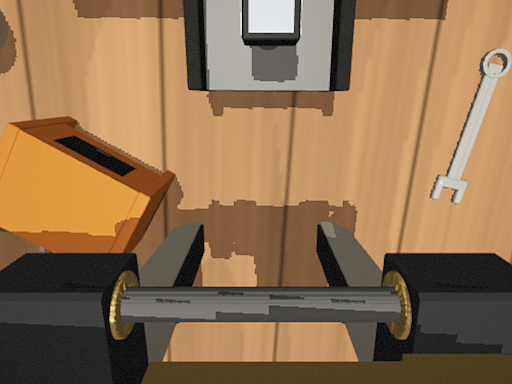

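The light is at the upper edge of the wrist view (near long face at row ~90), and the crate is out of frame. I'll shift further on and look down the seam.

```bash
python3 - <<'E'
from h import *
yc=np.radians(2.96)
env.move_l([.60,.16,.46],speed=.3); env.sleep(.3)
im,P=cloud("wrist"); print(env.camera_model("wrist")["xyz"],env.current_clock())
cv2.imwrite("pics/w7.png",im); np.save("pics/w7.npy",P)
s=P.reshape(-1,3); s=s[~np.isnan(s[:,0])]
def edge(q,f):
    b=np.arange(q[:,0].min(),q[:,0].max(),.004)
    xy=np.array([(x+.002,f(m)) for x in b if len(m:=q[(q[:,0]>=x)&(q[:,0]<x+.004)][:,1])>4])
    if len(xy)<5: return len(xy)
    k=np.polyfit(xy[:,0],xy[:,1],1);g=abs(xy[:,1]-np.polyval(k,xy[:,0]))<.004
    k=np.polyfit(xy[g,0],xy[g,1],1);return "yaw %.2f y(.6)=%.4f n=%d"%(np.degrees(np.arctan(k[0])),np.polyval(k,.6),g.sum())
c=s[((s[:,0]<.52)|(s[:,0]>.68))&(s[:,2]>.079)&(s[:,2]<.091)&(s[:,1]>.2)&(s[:,1]<.25)]
print("crate",len(c),edge(c,np.min))
fl=s[(abs(s[:,0]-.597)<.05)&(s[:,2]>.064)&(s[:,2]<.076)&(s[:,1]>.1)&(s[:,1]<.235)]
print("floor",len(fl),edge(fl,np.min),edge(fl,np.max))
w=s[(abs(s[:,0]-.597)<.08)&(s[:,1]>.1)&(s[:,1]<.24)&(s[:,2]>.095)&(s[:,2]<.107)]; print("walls",cv2.minAreaRect(w[:,:2].astype(np.float32)*1000))
E
```

```text
[0.59559697 0.23364912 0.43966403] 32.9917
crate 1725 yaw 2.92 y(.6)=0.2290 n=61
floor 5949 yaw 3.05 y(.6)=0.1296 n=25 yaw 2.95 y(.6)=0.2279 n=25
walls ((600.4873657226562, 178.6519012451172), (140.59646606445312, 99.17810821533203), 2.96325421333313)
```

View pics/w7.png

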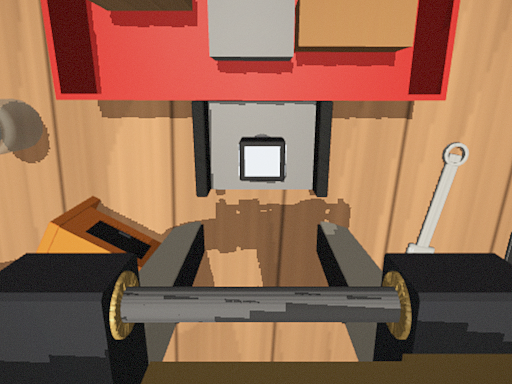

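The seam is flush: crate yaw 2.92°, light 2.96°, faces at y 0.229 and 0.228 (seam at row ~100). As a final lock check I'll press lightly on the head, then retreat and hand in if it holds.

```bash
python3 - <<'E'
from h import *
env.command_gripper(0,15)
e=[.599,.1775]
env.move_l([*e,TIP+.165],speed=.2); env.sleep(.2)
hit=env.move_l([*e,TIP+.140],speed=.015,threshold=8)
z=env.current_ee_pos()[2]-TIP; print("hit",hit,"tip z",z,env.current_wrist_force())
env.move_l([*e,TIP+.26],speed=.2); env.move_l([.60,.16,.46],speed=.2); env.sleep(.3)
im,P=cloud("wrist"); s=P.reshape(-1,3); s=s[~np.isnan(s[:,0])]
w=s[(abs(s[:,0]-.597)<.08)&(s[:,1]>.1)&(s[:,1]<.24)]
h=w[(w[:,2]>.12)&(w[:,2]<.18)]; k=w[(w[:,2]>.095)&(w[:,2]<.107)]
print("head top",np.median(h[:,2]),"walls z",np.median(k[:,2]),cv2.minAreaRect(k[:,:2].astype(np.float32)*1000),env.current_clock())
if hit and z>.145:
    print(env.close_job())
E
```

```text
hit True tip z 0.1548514621863893 [-1.91369645 -0.2645445   5.72557651]
head top 0.15477157521411583 walls z 0.09958268793114355 ((600.4293212890625, 178.59222412109375), (140.89111328125, 99.43775177001953), 3.01902437210083) 37.0667
the job is handed in; nothing more can be done
None
```

The job is handed in at about 37 s: the light was tipped lamp side up in two quarter turns and slid flush against the crate (yaw within 0.1°, faces about 1 mm apart as measured). The lamp is pulled out and held when I pressed on it, so the lock has almost certainly clicked, though I never clearly saw the button. The gripper is clear, and the can, battery pack and offcut were left alone.

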